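Set the orbital shaker to fast and start it

TASK

Start the shaker on fast. With closed fingertips push the red-knobbed selector lever from off, past the click of its first position (slow), fully over to its second stop (fast), without gripping the knob; only then press the green start button down with a fingertip and let go. Leave the dishes on the platform and everything else on the bench where it is.

Things in the scene. Friction and masses are not known exactly. Their poses are not given: they have to be found in the camera images.
- shaker: White orbital shaker, fixed to the bench, 180 (x) x 200 (y) mm, control deck 52 mm high along its front (-x) edge; behind the deck an aluminium platform with black mat, 104 x 190 mm, centred at x = +36 mm, mat 72 mm high, thin wire rim up to 78 mm, carrying two dishes 15 mm high. Origin: centre of the underside, on the bench; x points to its rear, y to its left, z up. It stands turned up to 0.4 rad either way.
- selector_knob (a point): Centre of the red ball knob, 26 mm diameter, on top of the selector lever (8 mm steel stem), 80 mm from the lever's pivot. It stands 96 mm above the bench at either end of its travel and 106 mm in the middle. At off the knob is at the shaker's y = -16 mm, on slow at y = +22 mm, on fast at y = +60 mm, always at x = -55 mm.
- selector_pivot (a point): The lever's pivot inside the shaker, at (-55, 22, 26) mm of the shaker's frame; the axis runs along the shaker's x.
- selector (a joint): Angle of the selector lever (rad). 0: off, against its stop, leaning to the shaker's right (-y); 0.5: first detent, slow, upright (one orange mark); 1.0: second position, fast, against its end stop, leaning to the left (+y) (two orange marks). A detent resists with up to about 9 N at the knob in the first half of the way to each position and then carries it in; let go between about 0.24 and 0.76 it goes to slow, below that back to off, above that to fast.
- start_top (a point): Centre of the top of the green start button, 24 mm diameter, on the deck right of the lever, at the shaker's x = -55, y = -76 mm. It moves straight down.
- start (a joint): Travel of the start button (m): 0 out, 0.006 fully down; a spring of 4 N at full travel returns it. It starts the shaker beyond 0.004.
- petri_a: Dish with yellowish medium, 60 mm diameter, 15 mm high, loose on the platform, left or right half. Origin: centre of its underside.
- petri_c: Dish with pink medium, 60 mm diameter, 15 mm high, loose on the platform, the other half. Origin: centre of its underside.
- tube_rack: Green rack of small tubes, 62 x 110 x 43 mm, loose on the bench to the right of the shaker. Origin: centre of its underside.
- marker_a: White marker with black cap, 17 x 135 x 16 mm, lying in front of the shaker. Origin: centre of its underside.
- tally_counter: Pale grey round hand tally counter, 50 x 45 x 25 mm, standing in front of the laptop. Origin: centre of its underside.
- usb_stick: Red USB stick, 16 x 52 x 8 mm, lying in front of the laptop. Origin: centre of its underside.

How it is judged:
By the outcome, as a careful person would: the job done as asked, in the order asked, and still so for the second after the job is handed in, with the robot touching nothing.
It also fails if it takes over 42 s, if anything falls off the work surface, if the arm or the gripper's body presses on something with over 40 N, if the wrist force passes 120 N, or if a joint passes its speed limit or range.

ROBOT

A 7-joint arm with a two-finger parallel gripper is mounted at the origin on a cart in front of the work surface, level with it; the furniture and walls round the work are solid. World frame = base frame: x ahead of the robot, y to its left, z up, the work surface at z = 0. Lengths are in m, angles in rad, forces in N, time in s.
With the tool pointing down it reaches from about 0.4 to 0.875 m from the base axis. Payload 6.5 kg.
Tool frame: the origin (TCP) lies between the finger pads; the fingertips stand 25 mm ahead of it and the grasp point (between the pads) lies 6 mm ahead of it; z points along the fingers, y is the line along which they close (so a half turn about z gives the same grasp; the last joint's range is limited). The gripper opens to 88 mm and grips with 3 to 60 N. Pads are 18 mm wide; open, the fingers measure 123 mm over their backs; the gripper's body (75 mm by 187 mm) begins 45 mm behind the grasp point.
Start: joints at [1.182, 0.536, -0.004, 1.538, 0.003, 1.067, -0.071], TCP at [0.206, -0.616, 0.264] pointing down, gripper open.
Joint ranges: [-2.7, 2.7], [-0.37, 2.16], [-1.27, 1.26], [0.24, 2.4], [-1.31, 4.45], [0.19, 1.91], [-2.76, 2.76]. Speed limits (rad/s): [2.39, 2.39, 3.14, 3.14, 3.14, 3.14, 3.14].

INTERFACE

Orientations are given as a unit quaternion [x, y, z, w].
In Python, from workcell import readout, optics, order gives the robot as it stands. The module is installed in compiled form; this text tells all that it offers.
- The arm moves only by the tool step_arm, never from a script. Its argument "targets" is a list of rows, each an object of numbers: "dx", "dy", "dz": the shift along the tool's x, y, z in m; "ax", "ay", "az": the turn, a rotation vector about the tool's x, y, z in rad; "fingers": the opening in per cent of the stroke, from 0 (shut) to 100 (fully open). In form: [{"dx": .., "dy": .., "dz": .., "ax": .., "ay": .., "az": .., "fingers": ..}, ...]. A call has 1 to 5 rows; each row shifts and turns the commanded pose from where the row before left it, along the tool's axes as they then stand; what a row does not reach is not made up. A row lasts 1/12 s, in which the tool goes at most 41.7 mm and 7.16 degrees, less where a joint would pass 70% of its speed; a pose out of reach is approached as far as the arm can. A call with a gripper value outside its range is refused whole. The fingers move at their own pace and stop on an object; the grip force is fixed at half the most. Time passes only in rows, so rows that do not move let the fingers close. It gives the time, the measured TCP pose, the force, the opening and the grip force at its end, in the units of the state.
- readout.observe(): the state, without advancing time (a new reading comes with each control period).
- optics.get_image(name): name is "side" or "top" or "wrist"; returns a dict with "pixels" (400x640x3 uint8, red, green, blue), "range_z" (400x640 float32, m along the optical axis (not along the pixel's ray), 0 where there is no reading), "fx", "fy", "cx", "cy" (pixels), "origin" and "attitude" of the camera in the world. Camera axes: x right, y down, z forward; pixel columns grow to the right and rows downward; lengths in m; the calibration is good to about 2 mm. A picture is of the moment at which its call begins.
- order.finish_job(): hands the job in; it is judged then, once.
Trained networks look in a picture, given as the dict that the camera call returned (one of the last four; its "shot" number tells which), for a name from the list of things; names that differ only in an ending like _2 or _b are one class to them, and where a whole thing is asked for, a point or a joint stands for the part that bears it (a point fixed in the world has none). Each returns a list of dicts, best first, with "p" (0 to 1); they miss things now and then, are a little off and sometimes report something else, mostly with a low value. They report only what shows in the picture. A call takes as long as a camera call.
- optics.outline_of(picture, label): "region" (400x640 bool, what is visible of it) and "point" ([column, row] in pixels, amid what is visible of it).
The state is a dict: "time_s": time; "q": joint angles; "joint_velocities": joint speeds; "joint_torque": joint torques, N m; "position": TCP position; "orientation": TCP orientation; "contact_force": force on the tool from outside, world axes, zero at the start; "moment": the same for the moment, N m; "finger_gap": finger opening in m; "grip_force": force on a finger pad.
Only numpy, scipy, OpenCV 4.12 (cv2) and the standard library are available. Lean on these libraries where they do the work, as an engineer would, in place of code of your own. Each camera call takes 0.05 s, during which the arm holds its last target. There are 200 camera calls.

## Working session

There is one attempt and no reset: what is moved stays moved. The work goes in short steps, Python scripts to look and compute and a tool call to move; the robot and the scene stay as the last step left them, time stands still between calls to the robot, and variables do not carry over. Pictures are saved under pics/ and viewed, at most 10 in all, crops included, and the job is handed in when it is done.

Besides the shell and the picture viewer there is one more tool, called after ">>>" as name(argument=value, ...) on one line, values as JSON. step_arm: Moves the arm, as the interface text tells. Its arguments: {"type":"object","properties":{"targets":{"type":"array","items":{"type":"object","properties":{"dx":{"type":"number"},"dy":{"type":"number"},"dz":{"type":"number"},"ax":{"type":"number"},"ay":{"type":"number"},"az":{"type":"number"},"fingers":{"type":"number"}}}}},"required":["targets"]}

```bash
mkdir -p pics
cat > h.py <<'E'
import numpy as np, cv2
from scipy.spatial.transform import Rotation as R
from workcell import readout, optics, order
def att(p):
    a=np.array(p["attitude"],float)
    return a if a.shape==(3,3) else R.from_quat(a).as_matrix()
def cloud(p):
    z=p["range_z"]; v,u=np.mgrid[:400,:640]
    c=np.stack([(u-p["cx"])/p["fx"]*z,(v-p["cy"])/p["fy"]*z,z],-1)
    return c@att(p).T+np.array(p["origin"])
def save(p,n): cv2.imwrite("pics/"+n,p["pixels"][...,::-1])
E
python3 - <<'E'
from h import *
s=readout.observe(); print(s["position"],s["orientation"],s["contact_force"],s["finger_gap"],s["time_s"])
ims=[]
for c in ("top","side"):
    p=optics.get_image(c); C=cloud(p); ims.append(p["pixels"]); print(c,p["origin"])
    for l in ("selector_knob","start_top","shaker","petri_a","petri_c","tube_rack","marker_a"):
        for d in optics.outline_of(p,l)[:2]:
            m=d["region"]&(p["range_z"]>0)
            if m.sum()<1: continue
            print(l,round(d["p"],2),np.round(d["point"]),m.sum(),np.round(np.median(C[m],0),3),np.round(np.percentile(C[m],[2,98],axis=0),3).tolist())
    save(p,c+"0.png")
E
```

```text
[ 0.20599751 -0.61589707  0.26285144] [ 9.86993537e-01  1.60757657e-01 -2.08150155e-04 -8.30313600e-04] [ 1.02992857  0.75759554 -0.22185719] 0.08798108728917585 0.0
top [ 0.45040841 -0.1360039   1.23641421]
start_top 0.4 [412. 215.] 33 [ 0.539 -0.41   0.074] [[0.533, -0.418, 0.071], [0.548, -0.403, 0.079]]
shaker 0.61 [383. 202.] 3460 [ 0.574 -0.33   0.067] [[0.504, -0.425, 0.046], [0.675, -0.236, 0.087]]
petri_a 0.9 [368. 184.] 354 [ 0.625 -0.28   0.087] [[0.599, -0.306, 0.082], [0.653, -0.252, 0.091]]
petri_a 0.79 [398. 183.] 364 [ 0.624 -0.37   0.087] [[0.597, -0.398, 0.079], [0.652, -0.343, 0.092]]
petri_c 0.9 [368. 184.] 354 [ 0.625 -0.28   0.087] [[0.599, -0.306, 0.082], [0.653, -0.252, 0.091]]
petri_c 0.79 [398. 183.] 364 [ 0.624 -0.37   0.087] [[0.597, -0.398, 0.079], [0.652, -0.343, 0.092]]
tube_rack 0.6 [427. 199.] 794 [ 0.587 -0.472  0.029] [[0.536, -0.505, 0.002], [0.64, -0.446, 0.046]]
marker_a 0.53 [382. 239.] 232 [ 0.473 -0.344  0.015] [[0.464, -0.409, 0.003], [0.484, -0.284, 0.02]]
marker_a 0.47 [217. 248.] 82 [0.436 0.162 0.009] [[0.424, 0.14, 0.003], [0.451, 0.181,
[... 254 characters left out ...]

shaker 0.91 [336. 200.] 3171 [ 0.572 -0.257  0.053] [[0.498, -0.421, 0.009], [0.674, -0.229, 0.093]]
shaker 0.49 [312. 184.] 277 [ 0.619 -0.269  0.088] [[0.595, -0.307, 0.073], [0.649, -0.249, 0.09]]
petri_a 0.68 [311. 186.] 246 [ 0.619 -0.268  0.088] [[0.595, -0.306, 0.075], [0.647, -0.249, 0.09]]
petri_a 0.56 [322. 173.] 236 [ 0.621 -0.358  0.088] [[0.594, -0.399, 0.073], [0.663, -0.34, 0.09]]
petri_c 0.68 [311. 186.] 246 [ 0.619 -0.268  0.088] [[0.595, -0.306, 0.075], [0.647, -0.249, 0.09]]
petri_c 0.56 [322. 173.] 236 [ 0.621 -0.358  0.088] [[0.594, -0.399, 0.073], [0.663, -0.34, 0.09]]
marker_a 0.58 [374. 211.] 142 [ 0.469 -0.332  0.015] [[0.462, -0.397, 0.001], [0.483, -0.277, 0.018]]
```

Run:
```python
from h import *
t=cv2.imread("pics/top0.png")[150:260,320:470]; s=cv2.imread("pics/side0.png")[130:260,270:420]
a=cv2.resize(t,(600,440),interpolation=cv2.INTER_CUBIC); b=cv2.resize(s,(600,520),interpolation=cv2.INTER_CUBIC)
cv2.imwrite("pics/c1.png",a); cv2.imwrite("pics/c2.png",b)
for c in ("top","side"):
    p=optics.get_image(c);C=cloud(p);h=cv2.cvtColor(p["pixels"],cv2.COLOR_RGB2HSV).astype(int)
    near=(abs(C[...,0]-.55)<.1)&(abs(C[...,1]+.33)<.13)&(C[...,2]>.04)
    for n,m in (("red",((h[...,0]<8)|(h[...,0]>172))&(h[...,1]>140)&near),("green",(abs(h[...,0]-65)<20)&(h[...,1]>90)&near)):
        if m.sum(): 
            v,u=np.nonzero(m);print(c,n,m.sum(),u.mean(),v.mean(),np.round(np.percentile(C[m],[2,50,98],axis=0),3).tolist())
    if c=="top":
        m=(abs(C[...,0]-.6)<.13)&(abs(C[...,1]+.33)<.125)&(C[...,2]>.047)&(C[...,2]<.12)
        print(cv2.minAreaRect(C[m][:,:2].astype(np.float32)))
        m&=C[...,2]>.068; m&=C[...,0]>.56; print(cv2.minAreaRect(C[m][:,:2].astype(np.float32)))
```

```text
top red 64 395.5625 211.328125 [[0.526, -0.457, 0.042], [0.537, -0.351, 0.105], [0.606, -0.341, 0.112]]
top green 56 411.55357142857144 213.26785714285714 [[0.528, -0.421, 0.064], [0.539, -0.411, 0.074], [0.548, -0.402, 0.078]]
((0.5908400416374207, -0.3444620966911316), (0.17728190124034882, 0.22128210961818695), 3.0072665214538574)
((0.6270620226860046, -0.3319633901119232), (0.10361155867576599, 0.19029991328716278), 3.1461596488952637)
side red 64 352.421875 175.1875 [[0.525, -0.354, 0.088], [0.534, -0.344, 0.102], [0.543, -0.337, 0.11]]
side green 19 358.63157894736844 177.47368421052633 [[0.529, -0.417, 0.065], [0.532, -0.406, 0.072], [0.535, -0.4, 0.077]]
```

View pics/c1.png

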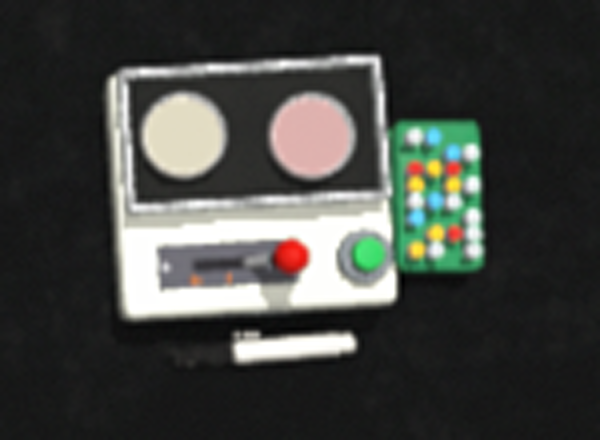

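View pics/c2.png

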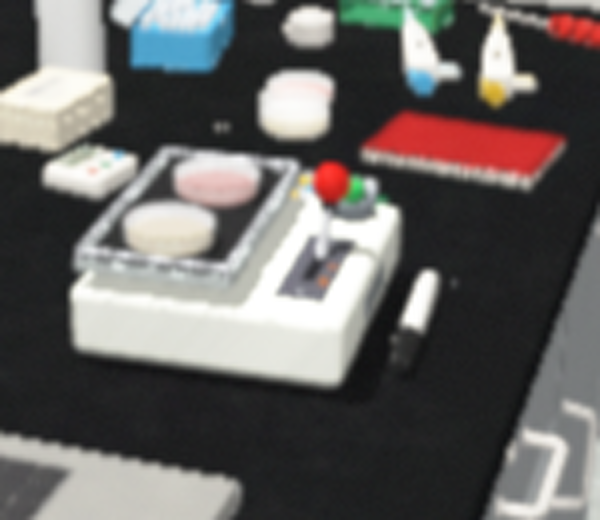

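The top crop shows the knob at about (395,211), off at the right end of its slot. The green button is at (411,213), and the pink dish, yellow dish, rack and marker are all clear of the path. The shaker origin comes out near (0.591, -0.334) with yaw 0.052. The predicted knob and button positions match the measured ones. I'm moving to a point above the right side of the knob.

>>> step_arm(targets=[{"dx": 0.038, "dy": -0.0105, "fingers": 0}, {"dx": 0.038, "dy": -0.0105, "fingers": 0}, {"dx": 0.038, "dy": -0.0105, "fingers": 0}, {"dx": 0.038, "dy": -0.0105, "fingers": 0}, {"dx": 0.038, "dy": -0.0105, "fingers": 0}])

```text
invalid input
```

>>> step_arm(targets=[{"dx": 0.038, "dy": -0.0105, "fingers": 0}, {"dx": 0.038, "dy": -0.0105, "fingers": 0}, {"az": 0.09, "fingers": 0}, {"az": 0.09, "fingers": 0}, {"az": 0.09, "fingers": 0}])

```text
invalid input
```

>>> step_arm(targets=[{"dx": 0.038, "dy": -0.0105, "dz": 0, "ax": 0, "ay": 0, "az": 0, "fingers": 0}, {"dx": 0.038, "dy": -0.0105, "dz": 0, "ax": 0, "ay": 0, "az": 0, "fingers": 0}, {"dx": 0.038, "dy": -0.0105, "dz": 0, "ax": 0, "ay": 0, "az": 0, "fingers": 0}, {"dx": 0.038, "dy": -0.0105, "dz": 0, "ax": 0, "ay": 0, "az": 0, "fingers": 0}, {"dx": 0.038, "dy": -0.0105, "dz": 0, "ax": 0, "ay": 0, "az": 0, "fingers": 0}])

```text
time_s: 1.32
position: [0.3711, -0.5052, 0.2639]
orientation: [0.987, 0.161, 0.0, 0.0]
contact_force: [0.1, -0.5, -0.3]
finger_gap: 0.0572
grip_force: 0.0
```

>>> step_arm(targets=[{"dx": 0.039, "dy": -0.0105, "dz": 0, "ax": 0, "ay": 0, "az": 0, "fingers": 0}, {"dx": 0.039, "dy": -0.0105, "dz": 0, "ax": 0, "ay": 0, "az": 0, "fingers": 0}, {"dx": 0.039, "dy": -0.0105, "dz": 0, "ax": 0, "ay": 0, "az": 0, "fingers": 0}, {"dx": 0.039, "dy": -0.0105, "dz": 0, "ax": 0, "ay": 0, "az": 0, "fingers": 0}, {"dx": 0.039, "dy": -0.0105, "dz": 0, "ax": 0, "ay": 0, "az": 0, "fingers": 0}])

```text
time_s: 1.73
position: [0.5394, -0.3935, 0.2639]
orientation: [0.987, 0.161, 0.0, 0.0]
contact_force: [0.1, -0.8, 0.4]
finger_gap: 0.0237
grip_force: 0.0
```

>>> step_arm(targets=[{"dx": 0, "dy": 0, "dz": 0, "ax": 0, "ay": 0, "az": 0.09, "fingers": 0}, {"dx": 0, "dy": 0, "dz": 0, "ax": 0, "ay": 0, "az": 0.09, "fingers": 0}, {"dx": 0, "dy": 0, "dz": 0, "ax": 0, "ay": 0, "az": 0.09, "fingers": 0}, {"dx": 0, "dy": 0, "dz": 0.03, "ax": 0, "ay": 0, "az": 0, "fingers": 0}, {"dx": 0, "dy": 0, "dz": 0.03, "ax": 0, "ay": 0, "az": 0, "fingers": 0}])

```text
time_s: 2.15
position: [0.5394, -0.3955, 0.205]
orientation: [1.0, 0.026, 0.002, 0.002]
contact_force: [-0.0, -0.2, -0.2]
finger_gap: 0.0006
grip_force: 0.0
```

Run:
```python
from h import *
s=readout.observe(); print(s["position"],s["orientation"],s["contact_force"],s["finger_gap"],s["time_s"])
p=optics.get_image("wrist");C=cloud(p);save(p,"w1.png");h=cv2.cvtColor(p["pixels"],cv2.COLOR_RGB2HSV).astype(int)
near=(abs(C[...,0]-.54)<.05)&(abs(C[...,1]+.37)<.08)&(C[...,2]>.045)
for n,m in (("red",((h[...,0]<8)|(h[...,0]>172))&(h[...,1]>140)&near),("green",(abs(h[...,0]-65)<20)&(h[...,1]>90)&near)):
    if m.sum(): print(n,m.sum(),np.round(np.percentile(C[m],[2,50,98],axis=0),3).tolist())
```

```text
[ 0.53940535 -0.39553549  0.20504061] [0.99965081 0.0263044  0.0019609  0.00157843] [-0.0067068  -0.15781429 -0.15615635] 0.0005771804289095041 2.15
red 1007 [[0.528, -0.363, 0.098], [0.539, -0.353, 0.106], [0.548, -0.341, 0.109]]
green 737 [[0.528, -0.421, 0.065], [0.54, -0.41, 0.074], [0.55, -0.4, 0.075]]
```

View pics/w1.png

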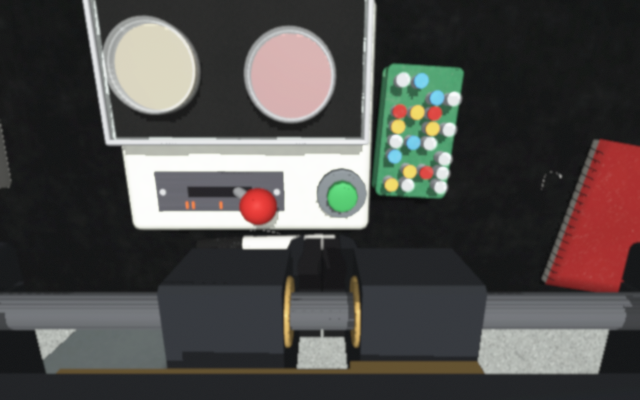

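The wrist view shows the knob at (258,207), still at off, and the button at (342,196). Both agree with the estimate. The fingers are closed and sit between the two. I'm descending beside the knob.

>>> step_arm(targets=[{"dx": 0, "dy": 0, "dz": 0.03, "ax": 0, "ay": 0, "az": 0, "fingers": 0}, {"dx": 0, "dy": 0, "dz": 0.03, "ax": 0, "ay": 0, "az": 0, "fingers": 0}, {"dx": 0, "dy": 0, "dz": 0.02, "ax": 0, "ay": 0, "az": 0, "fingers": 0}, {"dx": 0, "dy": 0, "dz": 0.011, "ax": 0, "ay": 0, "az": 0, "fingers": 0}, {"dx": 0, "dy": 0, "dz": 0, "ax": 0, "ay": 0, "az": 0, "fingers": 0}])

```text
time_s: 2.62
position: [0.5367, -0.3938, 0.1106]
orientation: [1.0, 0.026, -0.002, -0.001]
contact_force: [-1.3, 1.1, 0.1]
finger_gap: 0.0002
grip_force: 0.0
```

>>> step_arm(targets=[{"dx": 0, "dy": -0.01, "dz": 0, "ax": 0, "ay": 0, "az": 0, "fingers": 0}, {"dx": 0, "dy": -0.01, "dz": 0, "ax": 0, "ay": 0, "az": 0, "fingers": 0}, {"dx": 0, "dy": -0.01, "dz": 0, "ax": 0, "ay": 0, "az": 0, "fingers": 0}, {"dx": 0, "dy": -0.01, "dz": 0, "ax": 0, "ay": 0, "az": 0, "fingers": 0}, {"dx": 0, "dy": -0.01, "dz": 0, "ax": 0, "ay": 0, "az": 0, "fingers": 0}])

```text
time_s: 3.03
position: [0.5374, -0.3481, 0.1172]
orientation: [1.0, 0.025, 0.003, 0.004]
contact_force: [0.1, 0.5, -0.3]
finger_gap: 0.0003
grip_force: 0.0
```

```bash
cat >> h.py <<'E'
def knob(views=("top","side")):
    s=readout.observe(); print(np.round(s["position"],4),np.round(s["contact_force"],1),s["time_s"])
    for c in views:
        p=optics.get_image(c);C=cloud(p);h=cv2.cvtColor(p["pixels"],cv2.COLOR_RGB2HSV).astype(int)
        m=((h[...,0]<8)|(h[...,0]>172))&(h[...,1]>140)&(abs(C[...,0]-.54)<.04)&(abs(C[...,1]+.32)<.08)&(C[...,2]>.07)
        if m.sum(): print(c,m.sum(),np.round(np.percentile(C[m],[2,50,98],axis=0),3).tolist())
        save(p,f"{c}_{s['time_s']:.2f}.png")
E
python3 -c "from h import *; knob()"
```

```text
[ 0.5374 -0.3481  0.1172] [ 0.1  0.5 -0.3] 3.0333
top 14 [[0.527, -0.314, 0.109], [0.532, -0.311, 0.113], [0.54, -0.304, 0.171]]
side 74 [[0.522, -0.33, 0.096], [0.53, -0.304, 0.111], [0.542, -0.298, 0.12]]
```

The lever has clicked into slow, with the knob at about y -0.315. I'm pushing on toward fast.

>>> step_arm(targets=[{"dx": 0, "dy": -0.008, "dz": 0.001, "ax": 0, "ay": 0, "az": 0, "fingers": 0}, {"dx": 0, "dy": -0.008, "dz": 0.001, "ax": 0, "ay": 0, "az": 0, "fingers": 0}, {"dx": 0, "dy": -0.008, "dz": 0.001, "ax": 0, "ay": 0, "az": 0, "fingers": 0}, {"dx": 0, "dy": -0.008, "dz": 0.001, "ax": 0, "ay": 0, "az": 0, "fingers": 0}, {"dx": 0, "dy": -0.006, "dz": 0, "ax": 0, "ay": 0, "az": 0, "fingers": 0}])

```text
time_s: 3.55
position: [0.5331, -0.305, 0.1084]
orientation: [1.0, 0.027, -0.0, -0.001]
contact_force: [-0.1, 1.3, -0.8]
finger_gap: 0.0004
grip_force: 0.0
```

```bash
python3 -c "from h import *; knob()"
```

```text
[ 0.5331 -0.305   0.1084] [-0.1  1.3 -0.8] 3.55
top 9 [[0.527, -0.268, 0.101], [0.532, -0.268, 0.104], [0.538, -0.266, 0.109]]
side 67 [[0.52, -0.277, 0.089], [0.528, -0.268, 0.101], [0.539, -0.262, 0.11]]
```

>>> step_arm(targets=[{"dx": 0, "dy": -0.003, "dz": 0, "ax": 0, "ay": 0, "az": 0, "fingers": 0}, {"dx": 0, "dy": -0.003, "dz": 0, "ax": 0, "ay": 0, "az": 0, "fingers": 0}, {"dx": 0, "dy": 0, "dz": 0, "ax": 0, "ay": 0, "az": 0, "fingers": 0}])

```text
time_s: 3.9
position: [0.5327, -0.3026, 0.1086]
orientation: [1.0, 0.026, 0.0, 0.001]
contact_force: [0.5, -3.8, -2.4]
finger_gap: 0.0006
grip_force: 2.0
```

>>> step_arm(targets=[{"dx": 0, "dy": 0.01, "dz": 0, "ax": 0, "ay": 0, "az": 0, "fingers": 0}, {"dx": 0, "dy": 0.015, "dz": 0, "ax": 0, "ay": 0, "az": 0, "fingers": 0}, {"dx": 0, "dy": 0.02, "dz": -0.02, "ax": 0, "ay": 0, "az": 0, "fingers": 0}, {"dx": 0, "dy": 0.02, "dz": -0.03, "ax": 0, "ay": 0, "az": 0, "fingers": 0}, {"dx": 0, "dy": 0, "dz": -0.04, "ax": 0, "ay": 0, "az": 0, "fingers": 0}])

```text
time_s: 4.32
position: [0.5333, -0.3712, 0.1974]
orientation: [1.0, 0.024, -0.002, 0.0]
contact_force: [-0.3, -0.9, 0.4]
finger_gap: 0.0005
grip_force: 0.0
```

Run:
```python
from h import *
knob(("side","wrist"))
p=optics.get_image("wrist");C=cloud(p);h=cv2.cvtColor(p["pixels"],cv2.COLOR_RGB2HSV).astype(int)
m=(abs(h[...,0]-65)<20)&(h[...,1]>90)&(abs(C[...,0]-.54)<.03)&(abs(C[...,1]+.41)<.03)&(C[...,2]>.05)
print(m.sum(),np.round(np.percentile(C[m],[2,50,98],axis=0),3).tolist())
t=m&(C[...,2]>.072); c=C[t].mean(0); print(c, C[t].min(0),C[t].max(0))
r=np.hypot(C[...,0]-.54,C[...,1]+.412)
for a in range(0,28,2):
    k=(r>a/1e3)&(r<(a+2)/1e3)&(C[...,2]>.03)&(C[...,2]<.1); print(a,np.round(np.median(C[k][:,2]),4) if k.any() else None)
```

```text
[ 0.5333 -0.3712  0.1974] [-0.3 -0.9  0.4] 4.3167
side 61 [[0.521, -0.274, 0.088], [0.529, -0.267, 0.101], [0.539, -0.262, 0.11]]
wrist 1024 [[0.524, -0.287, 0.095], [0.535, -0.278, 0.106], [0.544, -0.267, 0.109]]
734 [[0.529, -0.42, 0.068], [0.54, -0.41, 0.074], [0.55, -0.4, 0.075]]
[ 0.53983854 -0.41027468  0.07374141] [ 0.5287182  -0.42154964  0.07201385] [ 0.55069857 -0.39922859  0.07605795]
0 0.0738
2 0.074
4 0.074
6 0.0739
8 0.0737
10 0.0725
12 0.0643
14 0.0639
16 0.0638
18 0.0631
20 0.0524
22 0.0518
24 0.0517
26 0.0518
```

Wrist depth puts the knob at (0.534, -0.277), which is the fast stop. The button top is at (0.540, -0.411, 0.074), with a collar at 0.064 that leaves room for the full press.

>>> step_arm(targets=[{"dx": 0.003, "dy": 0.02, "dz": 0, "ax": 0, "ay": 0, "az": 0, "fingers": 0}, {"dx": 0.002, "dy": 0.02, "dz": 0, "ax": 0, "ay": 0, "az": 0, "fingers": 0}, {"dx": 0, "dy": 0, "dz": 0.03, "ax": 0, "ay": 0, "az": 0, "fingers": 0}, {"dx": 0, "dy": 0, "dz": 0.03, "ax": 0, "ay": 0, "az": 0, "fingers": 0}, {"dx": 0, "dy": 0, "dz": 0.02, "ax": 0, "ay": 0, "az": 0, "fingers": 0}])

```text
time_s: 4.88
position: [0.5417, -0.4053, 0.1149]
orientation: [1.0, 0.026, -0.002, -0.001]
contact_force: [-0.3, 0.1, 0.3]
finger_gap: 0.0002
grip_force: 0.0
```

>>> step_arm(targets=[{"dx": 0, "dy": 0, "dz": 0.004, "ax": 0, "ay": 0, "az": 0, "fingers": 0}, {"dx": 0, "dy": 0, "dz": 0.004, "ax": 0, "ay": 0, "az": 0, "fingers": 0}, {"dx": 0, "dy": 0, "dz": 0, "ax": 0, "ay": 0, "az": 0, "fingers": 0}])

```text
time_s: 5.13
position: [0.5434, -0.4055, 0.1103]
orientation: [1.0, 0.026, -0.0, -0.0]
contact_force: [0.4, -0.1, 0.2]
finger_gap: 0.0003
grip_force: 0.0
```

>>> step_arm(targets=[{"dx": -0.003, "dy": 0.005, "dz": 0.004, "ax": 0, "ay": 0, "az": 0, "fingers": 0}, {"dx": 0, "dy": 0, "dz": 0.004, "ax": 0, "ay": 0, "az": 0, "fingers": 0}, {"dx": 0, "dy": 0, "dz": 0.003, "ax": 0, "ay": 0, "az": 0, "fingers": 0}, {"dx": 0, "dy": 0, "dz": 0.003, "ax": 0, "ay": 0, "az": 0, "fingers": 0}, {"dx": 0, "dy": 0, "dz": 0, "ax": 0, "ay": 0, "az": 0, "fingers": 0}])

```text
time_s: 5.55
position: [0.5409, -0.4111, 0.0968]
orientation: [1.0, 0.026, 0.0, 0.0]
contact_force: [-0.4, -0.2, 2.3]
finger_gap: 0.0005
grip_force: 1.1
```

>>> step_arm(targets=[{"dx": 0, "dy": 0, "dz": 0.002, "ax": 0, "ay": 0, "az": 0, "fingers": 0}, {"dx": 0, "dy": 0, "dz": 0.002, "ax": 0, "ay": 0, "az": 0, "fingers": 0}, {"dx": 0, "dy": 0, "dz": 0.001, "ax": 0, "ay": 0, "az": 0, "fingers": 0}, {"dx": 0, "dy": 0, "dz": 0, "ax": 0, "ay": 0, "az": 0, "fingers": 0}])

```text
time_s: 5.88
position: [0.541, -0.4111, 0.0934]
orientation: [1.0, 0.026, 0.0, 0.0]
contact_force: [-4.9, 0.8, 12.4]
finger_gap: 0.0001
grip_force: 6.2
```

That reads 12 N with the tip at 0.068, so the button is fully down. I'm releasing it.

>>> step_arm(targets=[{"dx": 0, "dy": 0, "dz": -0.01, "ax": 0, "ay": 0, "az": 0, "fingers": 0}, {"dx": 0, "dy": 0, "dz": -0.02, "ax": 0, "ay": 0, "az": 0, "fingers": 0}, {"dx": 0, "dy": 0, "dz": -0.035, "ax": 0, "ay": 0, "az": 0, "fingers": 0}, {"dx": 0, "dy": 0, "dz": -0.035, "ax": 0, "ay": 0, "az": 0, "fingers": 0}, {"dx": 0, "dy": 0, "dz": -0.02, "ax": 0, "ay": 0, "az": 0, "fingers": 0}])

```text
time_s: 6.3
position: [0.5422, -0.4108, 0.2156]
orientation: [1.0, 0.027, 0.002, 0.001]
contact_force: [1.1, -0.4, 0.5]
finger_gap: 0.0004
grip_force: 0.0
```

Run:
```python
from h import *
knob(("side","wrist"))
p=optics.get_image("wrist");C=cloud(p);save(p,"w2.png");h=cv2.cvtColor(p["pixels"],cv2.COLOR_RGB2HSV).astype(int)
m=(abs(h[...,0]-65)<20)&(h[...,1]>90)&(abs(C[...,0]-.54)<.02)&(abs(C[...,1]+.41)<.02)&(C[...,2]>.05)
print(m.sum(),np.round(np.percentile(C[m],[2,50,98],axis=0),3).tolist())
```

```text
[ 0.5422 -0.4108  0.2156] [ 1.1 -0.4  0.5] 6.3
side 59 [[0.521, -0.274, 0.089], [0.53, -0.267, 0.101], [0.54, -0.262, 0.109]]
wrist 1006 [[0.524, -0.287, 0.094], [0.535, -0.279, 0.105], [0.544, -0.266, 0.109]]
667 [[0.529, -0.421, 0.067], [0.54, -0.411, 0.074], [0.55, -0.401, 0.075]]
```

View pics/w2.png

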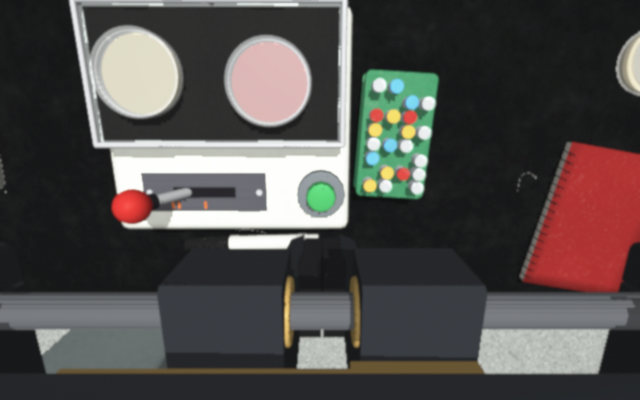

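The knob, at (131,206), is at the left end beyond the two marks. The button, at (320,197), is back up, and the dishes, rack and marker are undisturbed. I'm handing in the job.

```bash
python3 -c "from workcell import order; print(order.finish_job())"
```

```text
the job is handed in; nothing more can be done
None
```

I pushed the selector lever past slow to its fast stop, then pressed the start button fully down and let it go; the last picture shows the lever on fast, the button back up and the dishes, rack and marker in place, and the job is handed in.

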